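# Thread a squeegee through the drying rack's slot

## Task

Take the yellow-handled squeegee out of its black caddy and get its head down through the rack slot that lies above the blue drip pan; the head is longer than the slot, so tilt it diagonally to thread it in, one end first. Then bring it level again, handle straight up, and finish while still holding it there, head wholly below the steel shelf and centred over the blue pan, hanging in mid-air without touching rack or pan. Leave the other things on the counter alone and do not ring the bell.

Things in the scene. Friction and masses are not known exactly. Their poses are not given: they have to be found in the camera images.
- squeegee: loose squeegee, an upside-down T, 0.14 to 0.22 kg, upright in the caddy. Origin: middle of the blades' underside; x along the head, z up the handle. Head 152 mm (x) x 18 (y) x 20 high: two black rubber blades under an aluminium channel. Round steel neck 12 mm thick, z 20 to 100 mm; square yellow handle 24 x 24 mm (sides along x, y), z 100 to 185 mm. End for end the same.
- squeegee_head (a point): middle of the squeegee's head, 10 mm above the blades' underside
- squeegee_end_a (a point): end of the head at +x (76 mm from the middle), 10 mm above the underside
- squeegee_end_b (a point): end of the head at -x, likewise
- squeegee_grip (a point): point on the handle's axis 150 mm above the blades' underside: a good place to grip
- caddy: fixed black caddy, base plate 180 x 75 x 8 mm, walls up to 26 mm above the counter on both sides of the head (23 mm apart), end stops up to 22 mm. The blades stand on the base plate, 8 mm above the counter; the squeegee lifts straight up and out. Origin: middle of the underside; x along the head.
- rack: fixed steel rack; origin on the counter below the shelf's middle, x towards its uprights (away from the robot and to the left), z up. Level shelf 260 (x) x 250 mm (y), 4 mm thick, top at 165 mm, two through slots 140 mm long (x), 44 wide (y), centres x = 0, y = +60 and -60 mm. Side stiffeners at y = +-128 mm reach 20 mm below its top. Uprights at x = 122, y = +-133 mm and a bar between them reach 200 mm. Open below.
- pan_blue: fixed blue drip pan, 300 (x) x 105 mm (y), 12 mm high, floor under 6 mm thick, under the rack. Its origin (middle of the underside) lies straight below the centre of one of the two slots (which one changes); x runs along that slot. It sticks out 20 mm before and behind the shelf.
- pan_grey: fixed grey pan of the same size below the other slot; not the one to use
- bell (a joint): blue push button bell, 36 mm button on a steel housing; metres pressed, 0 = up, 0.005 = fully down. Leave alone.
- bell_top (a point): top of the bell's button, about 23 mm above the counter
- gel_jar: purple glass gel jar, 68 mm across, 75 mm high; origin at its underside. Leave alone.
- tire_gauge: chrome tire gauge lying flat, 140 mm long, 16 mm high; origin at its underside. Leave alone.
- bumper_guard: orange plastic bumper guard corner, two walls 90 mm long, 60 mm high; origin at the corner's foot. Leave alone.
- spray_bottle: white spray bottle, 64 mm across, 190 mm high; origin at its underside. Leave alone.
- wax_tin: green wax tin with a pale top, 80 mm across, 45 mm high; origin at its underside. Leave alone.
- sponge_block: yellow block 100 x 70 x 40 mm; origin at its underside. Leave alone.
Things that resemble listed ones, but are neither listed nor needed, are in the scene too. Of the things that look like the caddy, the smaller one is meant.

How it is judged:
By the outcome, as a careful person would: the job done as asked, in the order asked, and still so for the second after the job is handed in, while the arm keeps its last pose, push and grip.
It also fails if it takes over 48 s, if anything falls off the work surface, if the arm or the gripper's body presses on something with over 40 N, if the wrist force passes 120 N, or if a joint passes its speed limit or range.

## Robot

A 7-joint arm with a two-finger parallel gripper is mounted at the origin on the work surface. World frame = base frame: x ahead of the robot, y to its left, z up, the work surface at z = 0. Lengths are in m, angles in degrees, forces in N, time in s.
With the tool pointing down it reaches from about 0.35 to 0.9 m from the base axis. Payload 8.1 kg.
Tool frame: the origin (TCP) lies between the finger pads; the fingertips stand 25 mm ahead of it and the grasp point (between the pads) lies 6 mm ahead of it (tip_extent is the distance from the TCP to the fingertips, in m); z points along the fingers, y is the line along which they close (so a half turn about z gives the same grasp; the last joint's range is limited). The gripper opens to 92 mm and grips with 3 to 60 N. Pads are 19 mm wide; open, the fingers measure 130 mm over their backs; the gripper's body (75 mm by 190 mm) begins 47 mm behind the grasp point.
Start: joints at [-74.232, 24.895, 1.432, 90.138, -0.665, 64.973, -4.303], TCP at [0.231, 0.581, 0.252] pointing down, gripper open.
Joint ranges: [-149.89, 149.89], [-25.12, 119.58], [-72.63, 75.52], [4.76, 147.25], [-75.54, 255.54], [6.69, 114.76], [-157.13, 157.13]. Speed limits (degrees/s): [127.2, 127.2, 172.46, 172.46, 180, 180, 180].

## Interface

Orientations are given as [roll, pitch, yaw] about the fixed x, y, z axes, in that order (R = Rz(yaw) Ry(pitch) Rx(roll)).
In Python, from plant import observe, camera, job_done, tip_extent gives the robot as it stands.
- The arm moves only by the shell command python3 -m handwheel 'ROWS' [FORCE]. ROWS is JSON, one flat list of numbers, 7 for each row, row after row: the shift along the tool's x, y, z each as a share of 0.025 m, from -1 to 1, then the turn, a rotation vector about the tool's x, y, z each as a share of 360 degrees, from -1 to 1, then the opening, from -1 (shut) to 1 (fully open). A call has 1 to 12 rows; each row shifts and turns the commanded pose from where the row before left it, along the tool's axes as they then stand; what a row does not reach is not made up. A row lasts 1/10 s, in which the tool goes at most 50 mm and 8.59 degrees, less where a joint would pass 70% of its speed; a pose out of reach is approached as far as the arm can. A call with a number of a shift or a turn outside -1 to 1 is refused whole. A call with a gripper value outside its range is refused whole. The fingers move at their own pace and stop on an object; FORCE is the grip in N (left out, the last holds). Time passes only in rows, so rows that do not move let the fingers close. It gives the time, the measured TCP pose, the force, the opening and the grip force at its end, in the units of the state.
- observe(): the state, without advancing time (a new reading comes with each control period).
- camera(name): name is "side" or "top"; returns a dict with "color" (420x560x3 uint8, red, green, blue), "fx", "fy", "cx", "cy" (pixels), "eye" and "orientation" of the camera in the world. Camera axes: x right, y up, looking along -z (the intrinsics and any distortion apply to the point x, -y, -z); pixel columns grow to the right and rows downward; lengths in m; the calibration is good to about 2 mm. A picture is of the moment at which its call begins. There is no depth.
- job_done(): hands the job in; it is judged then, once.
The state is a dict: "clock": time; "joints": joint angles; "dq": joint speeds; "joint_torque": joint torques, N m; "tool_pos": TCP position; "tool_rot": TCP orientation; "contact_force": force on the tool from outside, world axes, zero at the start; "torque": the same for the moment, N m; "opening": finger opening in m; "finger_force": force on a finger pad.
Only numpy, scipy, OpenCV 4.12 (cv2) and the standard library are available. Lean on these libraries where they do the work, as an engineer would, in place of code of your own. Each camera call takes 0.05 s, during which the arm holds its last target. There are 200 camera calls.

## Working session

There is one attempt and no reset: what is moved stays moved. The work goes in short steps, Python scripts to look and compute and a shell command to move; the robot and the scene stay as the last step left them, time stands still between calls to the robot, and variables do not carry over. Pictures are saved under pics/ and viewed, at most 10 in all, crops included, and the job is handed in when it is done.

```bash
ls; mkdir -p pics
python3 - <<'E'
from plant import *
import cv2,numpy as np
for n in("side","top"):
    c=camera(n); cv2.imwrite(f"pics/{n}0.png",cv2.resize(c["color"][:,:,::-1],(800,600),interpolation=cv2.INTER_CUBIC))
    print({k:v for k,v in c.items() if k!="color"})
    np.save(f"pics/{n}0.npy",c["color"])
print(observe(),tip_extent)
E
```

```text
pics
{'fx': 427.4433942171212, 'fy': 427.4433942171212, 'cx': 277.83621120504773, 'cy': 213.54964012483862, 'eye': array([ 0.07955256, -0.89928413,  0.67538474]), 'orientation': array([ 59.47008885,  -1.21534555, -24.52473887])}
{'fx': 395.21394223886057, 'fy': 395.21394223886057, 'cx': 279.04956496105024, 'cy': 208.53600133936231, 'eye': array([ 0.2683255 , -0.01680574,  1.26669171]), 'orientation': array([ 1.23453363e+01, -1.05877932e-02, -8.90201059e+01])}
{'clock': 0.1, 'joints': array([-74.2331115 ,  24.93235304,   1.4316259 ,  90.18192398,
        -0.66619248,  64.97367363,  -4.30160804]), 'dq': array([ 0.03476465, -0.14244174,  0.04885563, -0.16267629, -0.00131897,
       -0.11612416,  0.02945877]), 'joint_torque': array([ 3.15678670e-03, -6.69114017e+01,  9.88197438e-01, -3.15142214e+01,
       -6.04642276e-02,  3.74514016e-02,  8.84426800e-05]), 'tool_pos': array([0.23043199, 0.58053046, 0.25103798]), 'tool_rot': array([-1.79920614e+02,  6.16778563e-03,  1.58350581e+02]), 'contact_force': array([-0.09261435,  0.11996459,  0.07000843]), 'torque': array([ 0.03276706,  0.01663514, -0.02881363]), 'finger_force': 0.0, 'opening': 0.0917423546146454} 0.025
```

View pics/side0.png

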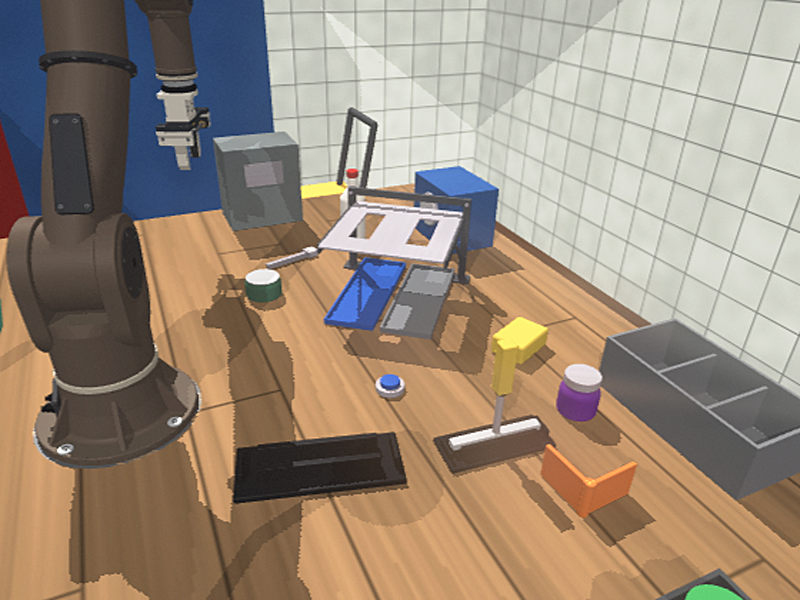

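View pics/top0.png

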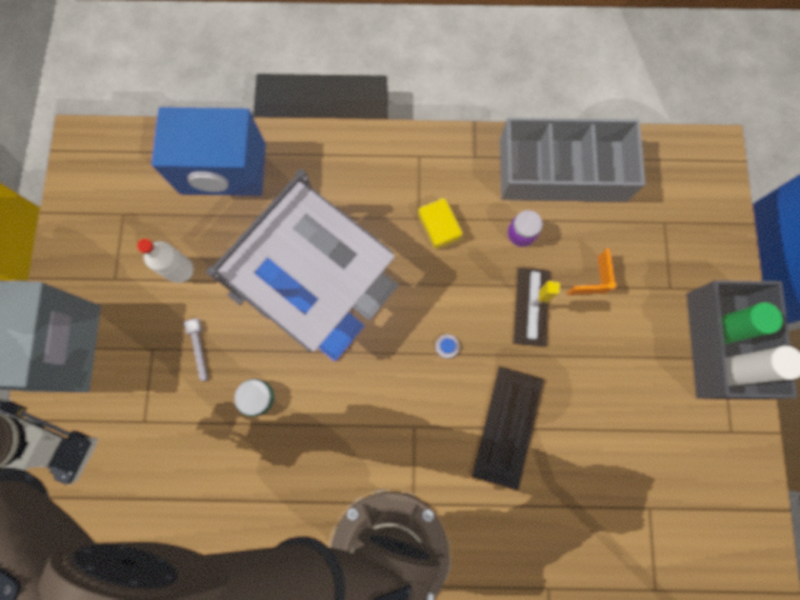

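Side view: the squeegee (handle (505,365), head (497,433)) stands in the small caddy, with a larger black decoy at (320,465). Top view: squeegee head (533,305), decoy (508,428). Rack with shelf (310,265), blue pan below the left slot (285,285; sticking out at (342,338)), grey pan below the right one. The other yellow thing is the sponge at (440,222) in the top view. I choose the small caddy's squeegee and check it in close crops.

Run:
```python
import cv2,numpy as np
t=np.load("pics/top0.npy")[:,:,::-1];s=np.load("pics/side0.npy")[:,:,::-1]
r=lambda a,k:cv2.resize(a,None,fx=k,fy=k,interpolation=cv2.INTER_CUBIC)
# top origin (340,165) scale 4 ; side origin (300,220)
cv2.imwrite("pics/sq.png",np.hstack([r(t[165:285,340:440],4),r(s[220:340,300:400],4)]))
cv2.imwrite("pics/rack.png",r(t[115:260,140:290],4))  #origin(140,115)
```

```text
(no output)
```

View pics/sq.png

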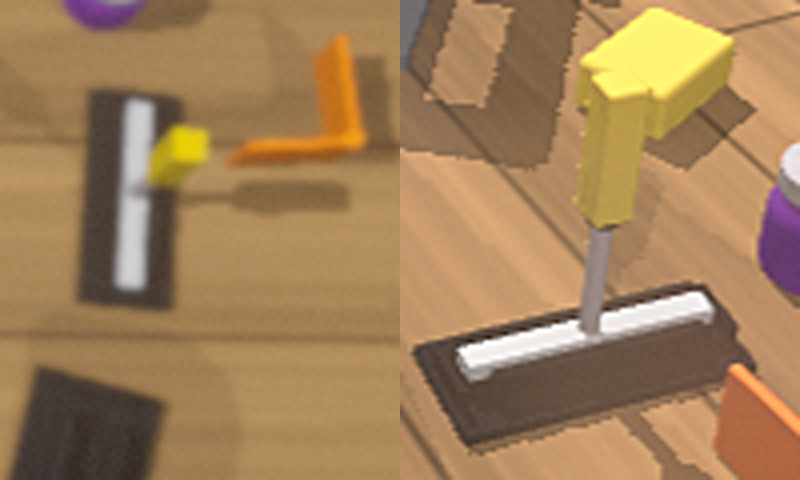

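View pics/rack.png

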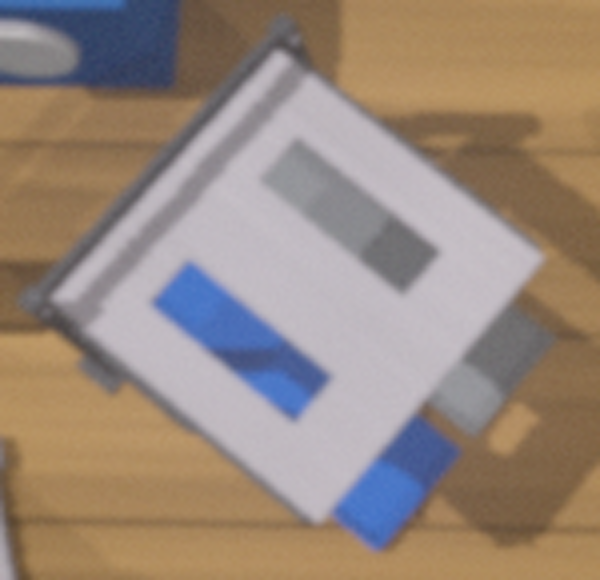

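The crops confirm it. Squeegee: aluminium channel at (126,98)-(155,100)-(144,291)-(114,290) in the top crop, handle top about (194,142). Rack: blue slot corners (190,262),(330,377),(295,420),(153,302), with the blue pan below that slot.

```bash
cat > h.py <<'E'
import numpy as np
from scipy.spatial.transform import Rotation as R
C={'side':(427.4434,277.8362,213.5496,[0.07955256,-0.89928413,0.67538474],[59.47008885,-1.21534555,-24.52473887]),
'top':(395.21394,279.04956,208.536,[0.2683255,-0.01680574,1.26669171],[12.3453363,-0.0105877932,-89.0201059])}
def px2w(n,p,z):
    f,cx,cy,e,o=C[n];p=np.atleast_2d(p).astype(float)
    d=np.c_[(p[:,0]-cx)/f,-(p[:,1]-cy)/f,-np.ones(len(p))]@R.from_euler('xyz',o,degrees=True).as_matrix().T
    e=np.array(e);return e+d*((z-e[2])/d[:,2])[:,None]
def w2px(n,P):
    f,cx,cy,e,o=C[n];q=(np.atleast_2d(P)-e)@R.from_euler('xyz',o,degrees=True).as_matrix()
    return np.c_[cx-f*q[:,0]/q[:,2],cy+f*q[:,1]/q[:,2]]
def cr(p,o,k=4,off=(0,0)): return (np.array(p,float)-off+.5)/k-.5+o
E
python3 - <<'E'
from h import *
np.set_printoptions(precision=4,suppress=True)
def rect(n,p,z,s):
    w=px2w(n,p,z)[:,:2];L=[np.linalg.norm(w[i]-w[(i+1)%4]) for i in range(4)];print(s,w.mean(0),'sides',np.array(L))
    return w
w=rect('top',cr([(126,98),(155,100),(144,291),(114,290)],(340,165)),.028,'head top')
v=(w[0]+w[1]-w[2]-w[3]);print('ang',np.degrees(np.arctan2(v[1],v[0])))
w=rect('side',cr([(458,350),(702,291),(714,306),(468,370)],(300,220),off=(400,0)),.028,'head side')
v=(w[1]+w[2]-w[0]-w[3]);print('ang',np.degrees(np.arctan2(v[1],v[0])))
rect('top',cr([(180,127),(208,130),(206,158),(178,155)],(340,165)),.193,'handle top')
rect('side',cr([(584,89),(600,72),(650,78),(640,98)],(300,220),off=(400,0)),.193,'handle side')
for nm,p in(('blue',[(190,262),(330,377),(295,420),(153,302)]),('grey',[(296,139),(439,250),(405,292),(262,179)])):
    w=rect('top',cr(p,(140,115)),.165,nm);v=w[0]+w[3]-w[1]-w[2];print('ang',np.degrees(np.arctan2(v[1],v[0])))
w=px2w('top',cr([(545,257),(315,523)],(140,115)),.165);print(w,w[1]-w[0])
from plant import observe
o=observe();print(R.from_euler('xyz',o['tool_rot'],degrees=True).as_matrix())
E
```

```text
head top [ 0.53   -0.3144] sides [0.0235 0.1569 0.0237 0.1578]
ang -5.28678322110486
head side [ 0.5293 -0.3153] sides [0.1526 0.0133 0.1536 0.0159]
ang -4.230389742264282
handle top [ 0.5322 -0.3166] sides [0.0196 0.0203 0.0195 0.0203]
handle side [ 0.5265 -0.3163] sides [0.0188 0.0252 0.0198 0.0279]
blue [0.5319 0.2142] sides [0.1346 0.0393 0.1364 0.0392]
ang 51.62322602374107
grey [0.6272 0.1407] sides [0.1367 0.0397 0.1369 0.0391]
ang 52.267648379852574
[[ 0.5973 -0.0022  0.165 ]
 [ 0.4011  0.155   0.165 ]] [-0.1963  0.1571  0.    ]
[[-0.9295  0.3689 -0.0004]
 [ 0.3689  0.9295 -0.0013]
 [-0.0001 -0.0014 -1.    ]]
```

Squeegee at (0.530, -0.315), yaw about -5°. Blue slot centre at (0.532, 0.214), rack yaw about 51.8°. The sizes agree with the description: head 0.155, slot 0.136 x 0.039, slots 0.120 apart. Now I move towards the squeegee.

```bash
python3 -m handwheel '[-0.81,-0.96,-0.1,0,0,0,1, -0.81,-0.96,-0.1,0,0,0,1, -0.81,-0.96,-0.1,0,0,0,1, -0.81,-0.96,-0.1,0,0,0,1, -0.81,-0.96,-0.1,0,0,0,1, -0.81,-0.96,-0.1,0,0,0,1, -0.81,-0.96,-0.1,0,0,0,1, -0.81,-0.96,-0.1,0,0,0,1, -0.81,-0.96,-0.1,0,0,0,1, -0.81,-0.96,-0.1,0,0,0,1]' 50
```

```text
clock: 1.1
tool_pos: [0.3303, 0.2817, 0.2766]
tool_rot: [-180.0, -0.0, 158.4]
contact_force: [0.0, -0.1, -0.3]
opening: 0.0918
finger_force: 0.0
```

```bash
cat > plan.py <<'E'
# offline profile check: T head/neck/handle threading slot in its x-z plane; gap = min clearance to shelf
import numpy as np
parts=[(-76,76,0,20,40),(-6,6,20,100,20),(-12,12,100,185,40),(-14,14,131,160,20)]
def pts():
    L=[]
    for a,b,c,d,n in parts:
        u=np.linspace(a,b,n);v=np.linspace(c,d,n)
        L+=[np.c_[u,0*u+c],np.c_[u,0*u+d],np.c_[0*v+a,v],np.c_[0*v+b,v]]
    return np.vstack(L)
P=pts()
def clear(x,z,th,ext=130):
    t=np.radians(th);X=x+P[:,0]*np.cos(t)-P[:,1]*np.sin(t);Z=z+P[:,0]*np.sin(t)+P[:,1]*np.cos(t)
    g=1e9
    for a,b in((-ext,-70),(70,ext)):
        dx=np.maximum(np.maximum(a-X,X-b),0);dz=np.maximum(np.maximum(161-Z,Z-165),0)
        d=np.hypot(dx,dz);i=d==0
        if i.any(): d[i]=-np.minimum(np.minimum(X-a,b-X),np.minimum(Z-161,165-Z))[i]
        g=min(g,d.min())
    return g
if __name__=="__main__":
    for th in(20,25,30,35,40,45):
        best=[]
        for z in range(260,60,-10): # underside-mid height, best x each
            c=[(clear(x,z,th),x) for x in range(-60,110,2)];best.append((z,)+tuple(round(v) for v in max(c)[::-1]))
        print(th,best)
    print([ (th,max((round(clear(x,z,th)),x,z) for x in range(-40,80,4) for z in range(60,140,5))) for th in(0,10,20,30,40)])
E
python3 plan.py
```

```text
20 [(260, 62, 92), (250, 60, 83), (240, 58, 75), (230, 56, 66), (220, 52, 58), (210, 48, 50), (200, 44, 42), (190, 38, 34), (180, 34, 26), (170, 28, 19), (160, 18, 13), (150, -6, 12), (140, -20, 17), (130, -26, 23), (120, -22, 24), (110, -18, 24), (100, -14, 24), (90, -2, 27), (80, 54, 36), (70, 46, 46)]
25 [(260, 62, 89), (250, 60, 81), (240, 58, 73), (230, 56, 65), (220, 52, 57), (210, 48, 50), (200, 44, 42), (190, 42, 35), (180, 36, 28), (170, 30, 21), (160, 18, 17), (150, -4, 18), (140, -18, 20), (130, -22, 23), (120, -18, 21), (110, -14, 22), (100, -10, 21), (90, 2, 22), (80, 66, 31), (70, 60, 41)]
30 [(260, 62, 86), (250, 60, 79), (240, 58, 71), (230, 54, 64), (220, 52, 57), (210, 50, 49), (200, 46, 42), (190, 42, 36), (180, 36, 30), (170, 28, 25), (160, 14, 23), (150, -2, 23), (140, -18, 24), (130, -18, 22), (120, -14, 18), (110, -10, 19), (100, -2, 17), (90, 82, 18), (80, 78, 26), (70, 72, 36)]
35 [(260, 60, 84), (250, 58, 77), (240, 56, 69), (230, 54, 62), (220, 52, 55), (210, 50, 48), (200, 46, 42), (190, 42, 37), (180, 36, 32), (170, 26, 29), (160, 14, 28), (150, -2, 28), (140, -12, 27), (130, -12, 21), (120, -10, 17), (110, -6, 15), (100, 4, 12), (90, 92, 16), (80, 90, 24), (70, 86, 32)]
40 [(260, 56, 82), (250, 56, 74), (240, 54, 67), (230, 54, 60), (220, 52, 54), (210, 48, 48), (200, 44, 43), (190, 40, 38), (180, 34, 35), (170, 24, 33), (160, 12, 33), (150, 0, 33), (140, -4, 28), (130, -4, 21), (120, -4, 16), (110, 0, 12), (100, 102, 9), (90, 102, 15), (80, 100, 23), (70, 96, 29)]
45 [(260, 54, 78), (250, 54, 71), (240, 52, 65), (230, 52, 59), (220, 50, 53), (210, 46, 48), (200, 42, 44), (190, 38, 40), (180, 30, 38), (170, 22, 37), (160, 12, 37), (150, 4, 36), (140, 4, 29), (130, 4, 22), (120, 4, 15), (110, 8, 7), (100, 108, 8), (90, 108, 15), (80, 108, 22), (70, 106, 28)]
[(0, (60, 0, 80)), (10, (56, 20, 70)), (20, (53, 40, 60)), (30, (46, 64, 60)), (40, (32, 76, 65))]
```

```bash
python3 -m handwheel '[-0.81,-0.96,-0.05,0,0,0,1, -0.81,-0.96,-0.05,0,0,0,1, -0.81,-0.96,-0.05,0,0,0,1, -0.81,-0.96,-0.05,0,0,0,1, -0.81,-0.96,-0.05,0,0,0,1, -0.81,-0.96,-0.05,0,0,0,1, -0.81,-0.96,-0.05,0,0,0,1, -0.81,-0.96,-0.05,0,0,0,1, -0.81,-0.96,-0.05,0,0,0,1, -0.81,-0.96,-0.05,0,0,0,1]' && python3 -m handwheel '[-0.81,-0.96,-0.05,0,0,0,1, -0.81,-0.96,-0.05,0,0,0,1, -0.81,-0.96,-0.05,0,0,0,1, -0.81,-0.96,-0.05,0,0,0,1, -0.81,-0.96,-0.05,0,0,0,1, -0.81,-0.96,-0.05,0,0,0,1, -0.81,-0.96,-0.05,0,0,0,1, -0.81,-0.96,-0.05,0,0,0,1, -0.81,-0.96,-0.05,0,0,0,1, -0.81,-0.96,-0.05,0,0,0,1]' && python3 -c "
from plant import observe;print(observe()['joints'])"
```

```text
clock: 2.1
tool_pos: [0.4299, -0.0159, 0.2892]
tool_rot: [180.0, -0.0, 158.4]
contact_force: [0.3, 0.8, -0.1]
opening: 0.0918
finger_force: 0.0
clock: 3.1
tool_pos: [0.5298, -0.3134, 0.3013]
tool_rot: [180.0, -0.0, 158.4]
contact_force: [-0.1, -0.0, 0.4]
opening: 0.0919
finger_force: 0.0
[  0.57261891  24.41746835  37.16344177  89.46717928 -15.28492194
  71.32682794 108.57233484]
```

```bash
python3 -m handwheel '[0,0,0,0,0,0.0227,1, 0,0,0,0,0,0.0227,1, 0,0,0,0,0,0.0227,1, 0,0,0,0,0,0.0227,1, 0,0,0,0,0,0.0227,1, 0,0,0,0,0,0.0227,1, 0,0,0,0,0,0.0227,1, 0,0,0,0,0,0.0227,1, 0,0,0,0,0,0.0227,1, 0,0,0,0,0,0.0227,1]' && python3 -m handwheel '[0,0,0,0,0,0.0227,1, 0,0,0,0,0,0.0227,1, 0,0,0,0,0,0.0227,1, 0,0,0,0,0,0.0227,1, 0,0,0,0,0,0.0227,1, 0,0,0,0,0,0.0227,1, 0,0,0,0,0,0.0227,1, 0,0,0,0,0,0.0227,1, 0,0,0,0,0,0.0227,1, 0,0,0,0,0,0.0227,1]'
python3 - <<'E'
from plant import *
import cv2,numpy as np
print(observe()['joints'])
t=camera("top")["color"][:,:,::-1];s=camera("side")["color"][:,:,::-1]
r=lambda a,k:cv2.resize(a,None,fx=k,fy=k,interpolation=cv2.INTER_CUBIC)
cv2.imwrite("pics/ap.png",np.hstack([r(t[165:285,340:440],4),r(s[170:290,300:400],4)]))
E
```

```text
clock: 4.1
tool_pos: [0.5295, -0.3121, 0.3013]
tool_rot: [-180.0, -0.0, 76.3]
contact_force: [-0.1, -0.5, 0.6]
opening: 0.0918
finger_force: 0.0
clock: 5.1
tool_pos: [0.5296, -0.3121, 0.3012]
tool_rot: [-180.0, 0.0, -5.4]
contact_force: [-0.6, -0.0, -0.0]
opening: 0.0914
finger_force: 0.0
[-16.71606224  37.39204261  73.62441932  90.83015653 -36.31669605
  79.51518875 -34.77940463]
```

View pics/ap.png

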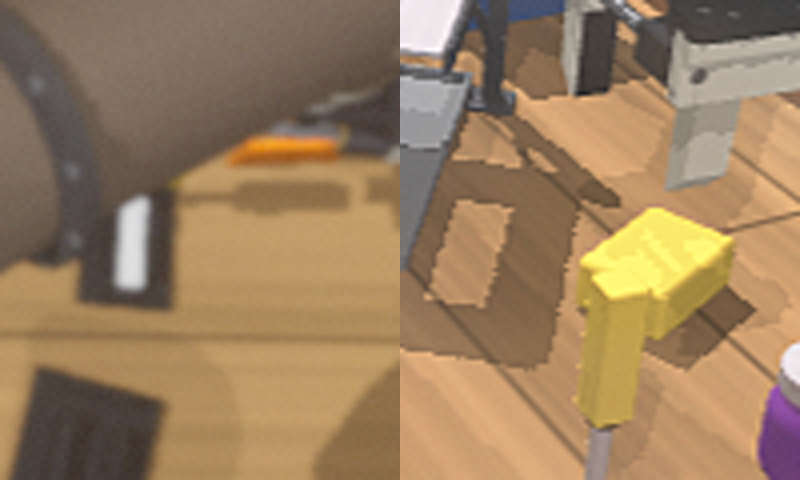

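The crop shows the open fingers (tips at (590,90) and (705,185)) straddling the handle line, with the handle top at (620,290). I descend, then close.

```bash
python3 -m handwheel '[0,0.12,0.9,0,0,0,1, 0,0,0.9,0,0,0,1, 0,0,0.9,0,0,0,1, 0,0,0.9,0,0,0,1, 0,0,0.9,0,0,0,1, 0,0,0.9,0,0,0,1, 0,0,0.05,0,0,0,1]' 55 && python3 -m handwheel '[0,0,0,0,0,0,-1, 0,0,0,0,0,0,-1, 0,0,0,0,0,0,-1, 0,0,0,0,0,0,-1, 0,0,0,0,0,0,-1, 0,0,0,0,0,0,-1, 0,0,0,0,0,0,-1]' 55; python3 -c "
from plant import observe;print(observe()['joints'])"
```

```text
clock: 5.9
tool_pos: [0.5283, -0.314, 0.1628]
tool_rot: [-179.9, 0.2, -4.9]
contact_force: [0.3, 0.3, -0.2]
opening: 0.0919
finger_force: 0.0
clock: 6.6
tool_pos: [0.5293, -0.3154, 0.1655]
tool_rot: [-180.0, -0.0, -5.1]
contact_force: [-0.2, -0.9, -0.2]
opening: 0.0405
finger_force: 0.0
[-13.33058969  44.08093788  66.58867454 100.51612035 -44.23463932
  66.24179588 -28.07807986]
```

```bash
python3 -m handwheel '[0,0,0,0,0,0,-1, 0,0,0,0,0,0,-1, 0,0,0,0,0,0,-1, 0,0,0,0,0,0,-1, 0,0,0,0,0,0,-1]'; python3 -m handwheel '[0,0,-0.2,0,0,0,-1, 0,0,-0.4,0,0,0,-1, 0,0,-0.6,0,0,0,-1]'
```

```text
clock: 7.1
tool_pos: [0.5293, -0.3154, 0.1655]
tool_rot: [-180.0, 0.0, -5.1]
contact_force: [-0.7, 0.0, 0.9]
opening: 0.0235
finger_force: 55.0
clock: 7.4
tool_pos: [0.529, -0.3152, 0.196]
tool_rot: [-180.0, 0.1, -5.1]
contact_force: [0.5, 0.1, -1.4]
opening: 0.0237
finger_force: 55.0
```

Gripped and lifted (55 N, opening 23.5 mm). The TCP is now 157.5 mm above the blades' underside. Next I lift clear and work out the carry.

```bash
python3 -m handwheel '[0,0,-0.9,0,0,0,-1, 0,0,-1,0,0,0,-1, 0,0,-1,0,0,0,-1, 0,0,-1,0,0,0,-1, 0,0,-0.7,0,0,0,-1]'
cat > rows.py <<'E'
from h import *
from plant import observe
C0=np.array([.532,.214]);YAW=51.8;L=.1575
def rack(x,z,th,y=0,yaw=0):   # squeegee origin in slot frame (mm), tilt -> TCP pose
    B=R.from_euler('z',YAW,degrees=True);t=np.radians(th)
    p=B.apply([x/1e3-L*np.sin(t),y/1e3,z/1e3+L*np.cos(t)])+np.r_[C0,0]
    return p,R.from_euler('xyz',[180,0,YAW+yaw],degrees=True)*R.from_euler('y',th,degrees=True)
def rows(way,ns,start=None,ramp=False):
    o=observe();p,r=start or (o['tool_pos'],R.from_euler('xyz',o['tool_rot'],degrees=True))
    for (q,s),n in zip(way,ns):
        p0,r0=p,r;tot=(r0.inv()*s).as_rotvec()
        for i in range(n):
            a=(i+1)/n
            if ramp: a=a*a*(3-2*a)
            P=p0+(q-p0)*a;Q=r0*R.from_rotvec(tot*a)
            d=np.round(r.inv().apply(P-p)/.025,2);w=np.round((r.inv()*Q).as_rotvec(degrees=True)/360,4)
            print(*(f"{v+0:g}" for v in np.r_[d,w]),sep=',')
            p=p+r.apply(d*.025);r=r*R.from_rotvec(w*360,degrees=True)
        print('->',p.round(4),r.as_euler('xyz',degrees=True).round(1))
E
python3 -c "
from rows import *
p,_=rack(50,270,30);print(p)
rows([(np.r_[p[:2],.44],rack(0,0,0)[1])],[30],ramp=True)"
```

```text
clock: 7.9
tool_pos: [0.5292, -0.3161, 0.3134]
tool_rot: [179.9, -0.1, -5.1]
contact_force: [-0.3, -0.4, -0.8]
opening: 0.024
finger_force: 55.0
[0.51422076 0.19140661 0.406399  ]
-0.01,-0.07,-0.02,0,0,-0.0005
-0.02,-0.19,-0.04,0,0,-0.0015
-0.03,-0.3,-0.08,0,0,-0.0024
-0.04,-0.42,-0.11,0,0,-0.0033
-0.04,-0.52,-0.13,0,0,-0.004
-0.02,-0.6,-0.15,0,0,-0.0047
-0.01,-0.69,-0.17,0,0,-0.0054
0.01,-0.76,-0.19,0.0001,0,-0.0059
0.05,-0.83,-0.21,0,0,-0.0065
0.08,-0.87,-0.22,0,-0.0001,-0.0068
0.13,-0.92,-0.23,0,0,-0.0072
0.17,-0.94,-0.24,0,0,-0.0075
0.23,-0.96,-0.25,0,0,-0.0076
0.28,-0.97,-0.25,0.0001,0,-0.0079
0.32,-0.96,-0.25,0,0,-0.0079
0.38,-0.94,-0.25,0,0,-0.0079
0.41,-0.91,-0.26,0,0,-0.0078
0.46,-0.88,-0.24,0,0,-0.0077
0.48,-0.83,-0.24,0,0,-0.0074
0.5,-0.78,-0.23,0.0001,-0.0001,-0.0072
0.51,-0.71,-0.22,0,0,-0.0069
0.5,-0.65,-0.21,0,0,-0.0064
0.49,-0.59,-0.19,0,0,-0.0059
0.47,-0.51,-0.17,0,0,-0.0054
0.42,-0.43,-0.15,0,0,-0.0047
0.37,-0.36,-0.13,0,0,-0.004
0.31,-0.29,-0.1,0,0,-0.0033
0.23,-0.2,-0.08,0,0,-0.0024
0.15,-0.13,-0.05,0,0,-0.0015
0.05,-0.04,-0.01,0,0,-0.0005
-> [0.5142 0.1915 0.4399] [180.   -0.   51.8]
```

```bash
python3 -m handwheel '[-0.01,-0.07,-0.1,0,0,-0.0005,-1, -0.02,-0.19,-0.2,0,0,-0.0015,-1, -0.03,-0.3,-0.3,0,0,-0.0024,-1, -0.04,-0.42,-0.3,0,0,-0.0033,-1, -0.04,-0.52,-0.3,0,0,-0.004,-1, -0.02,-0.6,-0.3,0,0,-0.0047,-1, -0.01,-0.69,-0.3,0,0,-0.0054,-1, 0.01,-0.76,-0.3,0,0,-0.0059,-1, 0.05,-0.83,-0.3,0,0,-0.0065,-1, 0.08,-0.87,-0.3,0,0,-0.0068,-1]' && python3 -m handwheel '[0.13,-0.92,-0.3,0,0,-0.0072,-1, 0.17,-0.94,-0.3,0,0,-0.0075,-1, 0.23,-0.96,-0.3,0,0,-0.0076,-1, 0.28,-0.97,-0.3,0,0,-0.0079,-1, 0.32,-0.96,-0.3,0,0,-0.0079,-1, 0.38,-0.94,-0.3,0,0,-0.0079,-1, 0.41,-0.91,-0.2,0,0,-0.0078,-1, 0.46,-0.88,-0.2,0,0,-0.0077,-1, 0.48,-0.83,-0.1,0,0,-0.0074,-1, 0.5,-0.78,-0.1,0,0,-0.0072,-1]' && python3 -m handwheel '[0.51,-0.71,0,0,0,-0.0069,-1, 0.5,-0.65,0,0,0,-0.0064,-1, 0.49,-0.59,0,0,0,-0.0059,-1, 0.47,-0.51,0,0,0,-0.0054,-1, 0.42,-0.43,0,0,0,-0.0047,-1, 0.37,-0.36,0,0,0,-0.004,-1, 0.31,-0.29,0,0,0,-0.0033,-1, 0.23,-0.2,0,0,0,-0.0024,-1, 0.15,-0.13,0,0,0,-0.0015,-1, 0.05,-0.04,0,0,0,-0.0005,-1]'
python3 -c "
from rows import *
print(observe()['joints'])
rows([rack(50,275,30)],[8])"
```

```text
clock: 8.9
tool_pos: [0.5251, -0.1823, 0.3781]
tool_rot: [-180.0, 0.0, 9.8]
contact_force: [0.4, -0.1, -2.2]
opening: 0.0236
finger_force: 55.0
clock: 9.9
tool_pos: [0.5174, 0.0623, 0.4381]
tool_rot: [-180.0, 0.0, 37.3]
contact_force: [0.2, -0.6, -1.5]
opening: 0.024
finger_force: 55.0
clock: 10.9
tool_pos: [0.5142, 0.1923, 0.4379]
tool_rot: [180.0, 0.0, 51.8]
contact_force: [-0.2, 0.2, -2.2]
opening: 0.0236
finger_force: 55.0
[-72.11954382  18.23665763  65.13946531  85.3371116  -16.51045039
  86.91190336 -45.36404197]
0,0,0.13,0,0.0104,0
-0.02,0.01,0.13,0,0.0104,0
-0.02,0,0.14,0,0.0105,0
-0.03,0,0.13,0,0.0104,0.0001
-0.03,0,0.12,0,0.0104,0
-0.05,0.01,0.13,0,0.0104,0
-0.05,0,0.12,0,0.0104,0
-0.06,0,0.12,0,0.0105,0
-> [0.5142 0.1916 0.4114] [-180.   -30.    51.8]
```

Tilting now; then I'll look at the squeegee over the rack, in both cameras.

```bash
python3 -m handwheel '[0,0,0.13,0,0.0104,0,-1, -0.02,0.01,0.13,0,0.0104,0,-1, -0.02,0,0.14,0,0.0105,0,-1, -0.03,0,0.13,0,0.0104,0,-1, -0.03,0,0.12,0,0.0104,0,-1, -0.05,0.01,0.13,0,0.0104,0,-1, -0.05,0,0.12,0,0.0104,0,-1, -0.06,0,0.12,0,0.0105,0,-1, 0,0,0,0,0,0,-1]'
python3 - <<'E'
from plant import *
from h import *
import cv2
o=observe();print(o['joints'])
Rt=R.from_euler('xyz',o['tool_rot'],degrees=True);p=o['tool_pos']
# predicted squeegee pts: tool frame x=sq x, z tool=-sq z
T=lambda x,z:p+Rt.apply([x/1e3,0,(157.5-z)/1e3])
im=[]
for n in("top","side"):
    c=camera(n)["color"]; np.save(f"pics/{n}1.npy",c); q=w2px(n,[T(-76,10),T(76,10),T(0,10),T(0,100),T(0,185)]);print(n,q.round(1))
    a=c[:,:,::-1].copy()
    m=q[:3].mean(0).astype(int);x0,y0=m[0]-50,m[1]-60
    k=cv2.resize(a[y0:y0+120,x0:x0+100],None,fx=4,fy=4,interpolation=cv2.INTER_CUBIC);print('origin',x0,y0)
    for v in q: cv2.circle(k,tuple(int(t) for t in ((v-[x0,y0]+.5)*4-.5)),3,(0,0,255),1)
    im.append(k)
cv2.imwrite("pics/tilt.png",np.hstack(im))
E
```

```text
clock: 11.8
tool_pos: [0.5134, 0.1887, 0.4103]
tool_rot: [-179.8, -30.1, 51.6]
contact_force: [-1.4, 0.0, -1.8]
opening: 0.0238
finger_force: 55.0
[-83.76861451 -10.62095105  61.82497742 109.90764392  -7.90208987
  49.45984076 -54.79229604]
top [[200.9 197.7]
 [156.1 158.3]
 [179.1 178.5]
 [185.1 180.5]
 [191.9 182.8]]
origin 128 118
side [[255.4 134.4]
 [267.5  96.1]
 [261.6 114.7]
 [257.4  92.1]
 [252.9  68. ]]
origin 211 55
```

View pics/tilt.png

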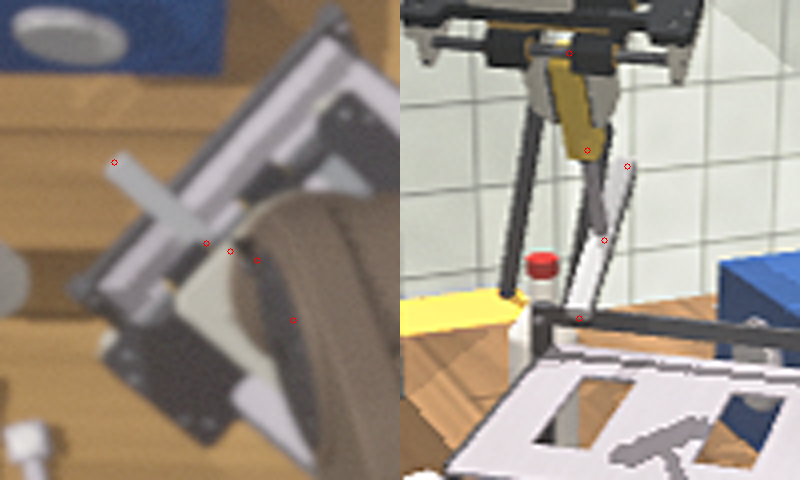

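The overlay matches: the ends, the neck and the handle lie on the predicted marks, so the grip has not slipped and the head leans as planned, with its lower end over the near side. I check the slot from the side view and plan the threading.

```bash
python3 -c "
from rows import *
w=px2w('side',cr([(585,378),(635,380),(580,447),(533,442)],(211,55),off=(400,0)),.165);print(w[:,:2].mean(0),w.round(3))
rows([rack(50,210,30),rack(40,190,30),rack(14,160,30),rack(-16,140,30),rack(-14,120,30)],[4,2,3,3,3])
print()
S=rack(-14,120,30)
rows([rack(-14,100,20),rack(-4,88,10),rack(0,80,0)],[4,4,4],start=S)"
```

```text
[0.52871991 0.21281019] [[0.553 0.272 0.165]
 [0.588 0.254 0.165]
 [0.501 0.152 0.165]
 [0.472 0.173 0.165]]
-0.32,0,0.57,0,0,0
-0.32,-0.01,0.57,-0.0001,0,-0.0001
-0.32,0,0.56,0,0.0001,0
-0.32,0,0.57,-0.0001,0,0
-> [0.5142 0.1913 0.3464] [180.  -30.   51.8]
-0.37,0,0.25,0,0,0
-0.37,0,0.24,0,0,0
-> [0.5081 0.1836 0.3265] [180.  -30.   51.8]
-0.5,0,0.17,0,0,0
-0.5,0,0.18,0,0,0
-0.5,0,0.17,0,0,0
-> [0.492  0.1631 0.2965] [180.  -30.   51.8]
-0.48,0,0.03,0,0,0
-0.48,0,0.03,0,0,0
-0.48,0,0.04,0,0,0
-> [0.4735 0.1396 0.2764] [180.  -30.   51.8]
-0.11,0,0.24,0,0,0
-0.11,0,0.25,0,0,0
-0.11,0,0.24,0,0,0
-> [0.4747 0.1412 0.2564] [180.  -30.   51.8]

0.17,0,0.2,0,-0.0069,0
0.19,0,0.19,0,-0.007,0
0.19,0,0.18,0,-0.0069,0
0.19,0,0.17,0,-0.007,0
-> [0.49   0.1606 0.248 ] [180.  -20.   51.8]
0.33,0,0.17,0,-0.0069,0
0.33,0,0.16,0,-0.007,0
0.34,0,0.14,0,-0.0069,0
0.35,0,0.13,0,-0.007,0
-> [0.5126 0.1894 0.243 ] [180.  -10.   51.8]
0.3,0,0.11,0,-0.0069,0
0.3,0,0.09,0,-0.007,0
0.31,0,0.09,0,-0.0069,0
0.31,0,0.07,0,-0.0069,0
-> [0.532  0.214  0.2374] [180.   -0.   51.8]
```

```bash
python3 -m handwheel '[-0.32,0,0.57,0,0,0,-1, -0.32,0,0.57,0,0,0,-1, -0.32,0,0.57,0,0,0,-1, -0.32,0,0.57,0,0,0,-1, -0.37,0,0.25,0,0,0,-1, -0.37,0,0.25,0,0,0,-1, 0,0,0,0,0,0,-1]'
python3 -c "
from rows import *
print(observe()['joints'], rack(40,190,30)[0])
rows([rack(14,160,30),rack(-16,140,30),rack(-14,120,30)],[3,3,3])"
```

```text
clock: 12.6
tool_pos: [0.5084, 0.1842, 0.3251]
tool_rot: [179.9, -29.8, 51.9]
contact_force: [-0.9, -0.4, -2.5]
opening: 0.0237
finger_force: 55.0
[-88.20070566  -3.49422059  74.48330436 119.28531888 -23.24294587
  40.12466842 -36.15735529] [0.50803667 0.18354805 0.326399  ]
-0.5,0,0.15,0,0.0002,0
-0.5,0,0.16,0.0001,0.0002,0.0001
-0.5,0.01,0.15,0,0.0002,0
-> [0.492  0.163  0.2964] [180.  -30.   51.8]
-0.48,0,0.03,0,0,0
-0.48,0,0.03,0,0,0
-0.48,-0.01,0.03,0,0,0
-> [0.4733 0.1395 0.2765] [180.  -30.   51.8]
-0.11,0,0.25,0,0,0
-0.11,0,0.24,0,0,0
-0.11,0,0.25,0,0,0
-> [0.4746 0.1412 0.2563] [180.  -30.   51.8]
```

```bash
python3 -m handwheel '[-0.25,0,0.08,0,0,0,-1, -0.25,0,0.08,0,0,0,-1]'
python3 -c "
from plant import *
o=observe();print(o['joints'],o['dq'])"
```

```text
clock: 12.8
tool_pos: [0.5038, 0.1774, 0.3167]
tool_rot: [179.9, -30.0, 51.9]
contact_force: [0.1, 0.5, -2.8]
opening: 0.0238
finger_force: 55.0
[-87.80733644  -4.24750086  74.44548468 120.80631589 -23.29818181
  38.77272794 -35.18240495] [ 2.54335379 -3.08592141  0.18525428  8.95295176 -1.96884605 -6.39998257
  6.52254052]
```

```bash
python3 -m handwheel '[-0.5,0,0.16,0,0,0,-1, -0.5,0,0.16,0,0,0,-1, -0.48,0,0.03,0,0,0,-1, -0.48,0,0.03,0,0,0,-1, -0.48,0,0.03,0,0,0,-1, 0,0,0,0,0,0,-1]'
python3 -c "
from rows import *
print(observe()['joints'])
rows([rack(-16,140,30)],[2])"
```

```text
clock: 13.4
tool_pos: [0.4726, 0.1386, 0.2759]
tool_rot: [-179.9, -30.0, 51.7]
contact_force: [0.2, 0.4, -1.3]
opening: 0.0238
finger_force: 55.0
[-83.20041932  -7.39689395  72.63068066 127.94489107 -23.37829559
  33.83065526 -30.386862  ]
0.03,0,0,-0.0001,0,-0.0001
0.02,0,0.01,-0.0001,0,-0.0002
-> [0.4733 0.1396 0.2763] [-180.   -30.    51.8]
```

On track with no contact. One look before the head's upper end goes through.

Run:
```python
from plant import *
import cv2
c=camera("side")["color"][:,:,::-1]
cv2.imwrite("pics/mid.png",cv2.resize(c[90:240,190:350],None,fx=4,fy=4,interpolation=cv2.INTER_CUBIC))
```

```text
(no output)
```

View pics/mid.png

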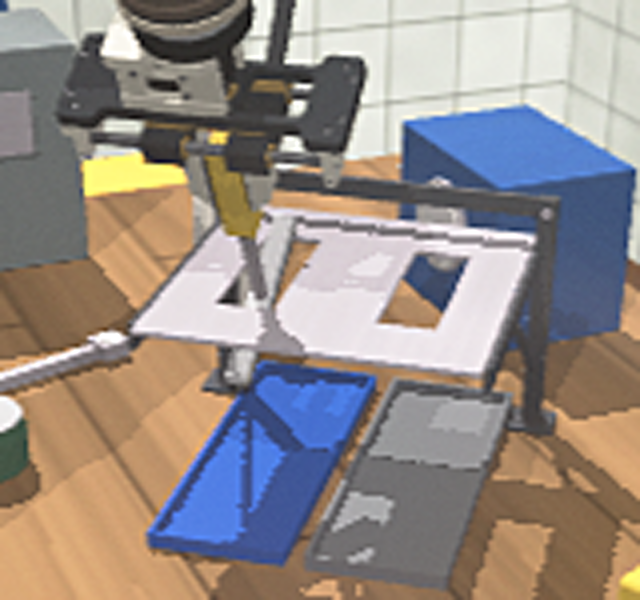

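The lower end shows below the shelf at (238,370) and the upper end is still above the slot at (275,235). It is inside the left slot, above the blue pan, so I continue down and level it.

```bash
python3 -m handwheel '[-0.08,0,0.24,0,0,0,-1, -0.1,0,0.25,0,0,0,-1, -0.1,0,0.24,0,0,0,-1, 0.17,0,0.2,0,-0.0069,0,-1, 0.19,0,0.19,0,-0.007,0,-1, 0.19,0,0.18,0,-0.0069,0,-1, 0.19,0,0.17,0,-0.007,0,-1, 0,0,0,0,0,0,-1]'
python3 -c "
from rows import *
print(observe()['joints'])
rows([rack(-4,88,10),rack(0,80,0)],[5,6])"
```

```text
clock: 14.25
tool_pos: [0.4923, 0.1639, 0.2493]
tool_rot: [179.8, -19.9, 52.1]
contact_force: [0.1, -0.0, -2.3]
opening: 0.0237
finger_force: 55.0
[-76.55711614  14.41559121  73.60185628 121.48184949 -40.04146814
  47.03595176 -17.01922306]
0.23,0,0.14,0.0001,-0.0055,0.0001
0.23,0.01,0.12,0,-0.0055,0.0002
0.24,0,0.12,0.0001,-0.0055,0.0001
0.24,0,0.11,0,-0.0055,0.0002
0.25,0,0.11,0.0001,-0.0056,0.0001
-> [0.5127 0.1895 0.243 ] [-180.   -10.    51.8]
0.2,0,0.07,0,-0.0046,0
0.2,0,0.07,0,-0.0046,0
0.2,0,0.06,0,-0.0047,0
0.21,0,0.05,0,-0.0046,0
0.2,0,0.05,0,-0.0046,0
0.21,0,0.05,0,-0.0046,0
-> [0.532  0.2141 0.2374] [-180.    -0.    51.8]
```

```bash
python3 -m handwheel '[0.24,0,0.13,0,-0.0055,0,-1, 0.24,0,0.12,0,-0.0055,0,-1, 0.24,0,0.12,0,-0.0055,0,-1, 0.25,0,0.11,0,-0.0055,0,-1, 0.25,0,0.11,0,-0.0056,0,-1, 0.2,0,0.07,0,-0.0046,0,-1, 0.2,0,0.07,0,-0.0046,0,-1, 0.2,0,0.06,0,-0.0047,0,-1, 0.2,0,0.05,0,-0.0046,0,-1, 0.2,0,0.05,0,-0.0046,0,-1, 0.2,0,0.05,0,-0.0046,0,-1]' && python3 -m handwheel '[0,0,0,0,0,0,-1, 0,0,0,0,0,0,-1, 0,0,0,0,0,0,-1, 0,0,0,0,0,0,-1, 0,0,0,0,0,0,-1]'
python3 - <<'E'
from plant import *
from rows import *
import cv2
o=observe();rows([rack(0,80,0)],[1]);print(o['joints'])
Rt=R.from_euler('xyz',o['tool_rot'],degrees=True);p=o['tool_pos']
T=lambda x,z:p+Rt.apply([x/1e3,0,(157.5-z)/1e3])
c=camera("side")["color"][:,:,::-1]
k=cv2.resize(c[100:240,195:335],None,fx=4.28,fy=4.28,interpolation=cv2.INTER_CUBIC)
for v in w2px("side",[T(-76,10),T(76,10),T(0,100),T(0,185)]): cv2.circle(k,tuple(int(t) for t in (v-[195,100]+.5)*4.28),4,(0,0,255),1)
cv2.imwrite("pics/end.png",k)
E
```

```text
clock: 15.35
tool_pos: [0.531, 0.2127, 0.2381]
tool_rot: [180.0, -0.2, 51.9]
contact_force: [-0.2, -0.2, -1.9]
opening: 0.0236
finger_force: 55.0
clock: 15.85
tool_pos: [0.5305, 0.212, 0.238]
tool_rot: [-180.0, -0.2, 51.8]
contact_force: [0.3, 0.7, -1.6]
opening: 0.0235
finger_force: 55.0
0.1,0,0.02,0,-0.0004,0
-> [0.5321 0.214  0.2375] [-180.    -0.    51.8]
[-71.11991188  34.21064926  69.27163052 102.30268573 -34.63784708
  68.17965672 -29.56639338]
```

View pics/end.png

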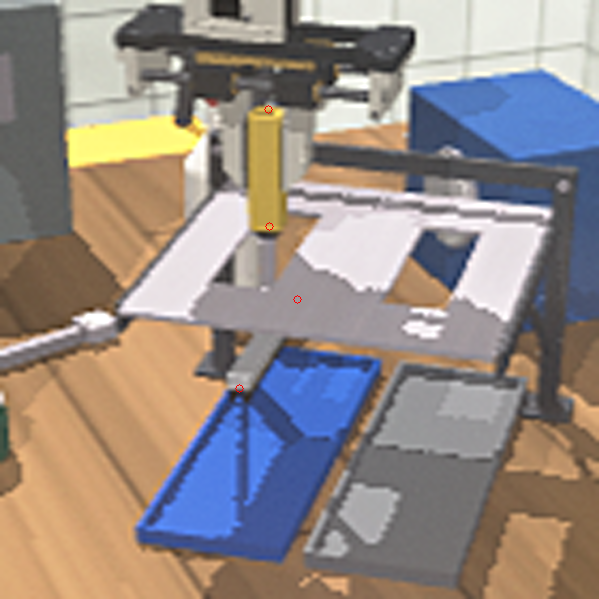

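The head is level below the shelf: its near end at (240,385) lies on the mark over the blue pan, the neck passes through the slot, and the handle is upright. A last small centring, then I hand in.

```bash
python3 -m handwheel '[0.06,0,0,0,-0.0004,0,-1, 0,0,0,0,0,0,-1, 0,0,0,0,0,0,-1, 0,0,0,0,0,0,-1, 0,0,0,0,0,0,-1]' && python3 -c "
from plant import *
print(job_done())"
```

```text
clock: 16.4
tool_pos: [0.5316, 0.2134, 0.2378]
tool_rot: [180.0, 0.0, 51.8]
contact_force: [-0.1, -0.3, -2.1]
opening: 0.0236
finger_force: 55.0
the job is handed in; nothing more can be done
None
```

I handed the job in at 16.4 s: the squeegee is still held level with the handle upright, its head below the shelf and centred over the blue pan to within about 3 mm. Its underside is about 80 mm above the counter, and the wrist reads only the squeegee's weight, so it is touching neither rack nor pan.

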